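Swing out the clamp's folding crank, lock it and clamp the tin

TASK

A sample tin stands loose between the jaws of the tin clamp. Swing the clamp wheel's folding crank handle fully upright, let go of it and push the lock button beside it fully down, then take the upright handle again and crank the wheel clockwise until the jaws hold the tin firmly but without crushing it. Leave the handle upright and locked and the tin standing, let go of everything, and do not disturb the two other tins.

Things in the scene. Friction and masses are not known exactly. Their poses are not given: they have to be found in the camera images.
- clamp: Grey tin clamp fixed to the table. Origin on the table under the wheel's axis, z up; gearbox 94 mm square, 66 mm high, below the level handwheel. The tin stands on the table near y = +148 mm between low rails, the sprung pad (face at y = +100 mm when open) and the fixed V jaw (apex y = +201 mm). A fork by the rim at y = -93 to -118 mm, 99 mm high, holds the wheel until the lock button is down.
- hub (a point): Point on the wheel's vertical axis at the level of the rim's top face, 87 mm above the table. The aluminium handwheel is 156 mm across. It turns clockwise seen from above to close the jaws.
- handwheel (a joint): Wheel angle, rad: 0 at start, grows clockwise seen from above, closing the jaw 8 mm per rad. Friction 0.35 N m (6.4 N at the handle); stays where left. Held by the fork while the button is up. The tin is met at 3.6 to 5.8 rad by its size; then springs add about 7 N per rad at the handle. 0.4 to 1 rad past this is firm; at 1.5 rad the springs bottom and the tin is crushed.
- hinge (a point): Centre of the crank handle's horizontal hinge pin, on the wheel 55 mm from the wheel's axis and 26 mm above the rim's face (113 mm above the table). The pin lies tangential to the wheel, between two steel cheeks.
- grip_mid (a point): Middle of the black cylindrical hand grip, 25 mm thick, 58 mm long, 59 mm from the hinge pin; the handle's free end is 91 mm from the pin. Folded, the handle lies level from the hinge across the wheel's middle, with 13 mm clear below the grip. The grip spins freely on its own axis.
- crank (a joint): Fold angle of the crank handle in rad: 0 folded flat, 1.571 upright (stop). Its free end rises and swings outward. The hinge is stiff (about 0.1 N m, 2 N at the grip) and stays where it is left. Once locked it has about 0.1 rad of play and holds against pushes of up to 10 N at the grip.
- button_top (a point): Centre of the top of the round black lock button, 22 mm across, on the wheel: 14 mm farther out than the hinge and 40 mm to its left seen from the hub. Top 157 mm above the table when up, 137 mm when fully down. It goes down only with the handle upright (nearly upright will do: it pushes the handle the rest of the way); else the handle's heel stops it after 2 mm: do not force it.
- lock (a joint): Travel of the lock button in m: 0 up (wheel held by the fork, handle free to fold), 0.020 fully down (handle held upright, wheel free). It moves straight down against about 4 N of friction and stays where it is left.
- pad: The clamp's moving pad, a black rubber-faced block 56 x 10 x 38 mm on two springs (6 N per mm, 12 mm of travel) in front of a grey carriage; origin in its middle, 26 mm above the table; it moves along the clamp's y.
- tin_large: Round sample tin, 68 mm across, 72 mm high; origin in the middle of its underside, z up. One of the three tins, not always the same, stands in the clamp.
- tin_medium: Round sample tin, 59 mm across, 56 mm high; origin in the middle of its underside, z up.
- tin_small: Round sample tin, 55 mm across, 50 mm high; origin in the middle of its underside, z up.

How it is judged:
By the outcome, as a careful person would: the job done as asked, in the order asked, and still so for the second after the job is handed in, with the robot touching nothing.
It also fails if it takes over 72 s, if anything falls off the work surface, if the arm or the gripper's body presses on something with over 40 N, if the wrist force passes 120 N, or if a joint passes its speed limit or range.

ROBOT

A 6-joint arm with a two-finger parallel gripper is mounted at the origin on a cart in front of the work surface, level with it; the furniture and walls round the work are solid. World frame = base frame: x ahead of the robot, y to its left, z up, the work surface at z = 0. Lengths are in m, angles in degrees, forces in N, time in s.
With the tool pointing down it reaches from about 0.325 to 0.775 m from the base axis. Payload 9.3 kg.
Tool frame: the origin (TCP) lies at the very end of the fingers, on their centre line; the grasp point (between the pads) lies 19 mm behind it; z points along the fingers, y is the direction in which the jaws open and shut (so a half turn about z gives the same grasp; the last joint's range is limited). The gripper opens to 85 mm and grips with 20 to 120 N. Pads are 22 mm wide; open, the fingers measure 114 mm over their backs; the gripper's body (76 mm by 85 mm) begins 54 mm behind the grasp point. The pads swing forward as they close: fully open they stand 13 mm farther back than shut.
Start: joints at [62.132, 14.817, 1.232, 76.415, 0, 81.257], TCP at [0.18, 0.52, 0.231] pointing down, gripper open.
Joint ranges: [-174.27, 174.27], [-52.1, 104.24], [-59.71, 78.15], [-110.17, 111.67], [-87.03, 83.33], [-180, 180]. Speed limits (degrees/s): [127.2, 127.2, 159.86, 180, 180, 180].

INTERFACE

Orientations are given as a 3x3 rotation matrix whose columns are the frame's x, y, z axes.
In Python, from station import ctrl gives the robot as it stands.
- The arm moves only by the shell command python3 -m jog 'ROWS' [OPENING] [FORCE]. ROWS is JSON, a list of rows, each an object with "offset": the shift along the tool's x, y, z in cm, a list of three; "yaw": the turn about the tool's z in rad. A call has 1 to 12 rows; each row is the pose to reach, as a shift and turn from the pose commanded when the call began, along the tool's axes at that moment; what a row does not reach only later rows make up. A row lasts 1/10 s, in which the tool goes at most 50 mm and 8.59 degrees, less where a joint would pass 70% of its speed; a pose out of reach is approached as far as the arm can. A call with a gripper value outside its range is refused whole. OPENING is the finger opening in cm, from 0 to 8.54, set as the call begins (- or left out, the last holds). The fingers move at their own pace and stop on an object; FORCE is the grip in N (left out, the last holds). Time passes only in rows, so rows that repeat a pose let the fingers close. It gives the time, the measured TCP pose, the force and the opening at its end, in the units of the state.
- ctrl.observe(): the state, without advancing time (a new reading comes with each control period).
- ctrl.get_image(name): name is "scene" or "top" or "wrist"; returns a dict with "image" (384x512x3 uint8, blue, green, red), "range_z" (384x512 float32, m along the optical axis (not along the pixel's ray), 0 where there is no reading), "K" (3x3 intrinsics, pixels), "cam_to_world" (4x4, takes a point from camera to world coordinates). Camera axes: x right, y down, z forward; pixel columns grow to the right and rows downward; lengths in m; the calibration is good to about 2 mm. A picture is of the moment at which its call begins.
- ctrl.finish_job(): hands the job in, once; it reports no verdict.
The state is a dict: "t": time; "qpos": joint angles; "qvel": joint speeds; "effort": joint torques, N m; "tool_pos": TCP position; "tool_rot": TCP orientation; "ft_force": force on the tool from outside, world axes, zero at the start; "torque": the same for the moment, N m; "width": finger opening in m.
Only numpy, scipy, OpenCV 4.12 (cv2) and the standard library are available. Lean on these libraries where they do the work, as an engineer would, in place of code of your own. Each camera call takes 0.05 s, during which the arm holds its last target. There are 200 camera calls.

## Working session

There is one attempt and no reset: what is moved stays moved. The work goes in short steps, Python scripts to look and compute and a shell command to move; the robot and the scene stay as the last step left them, time stands still between calls to the robot, and variables do not carry over. Pictures are saved under pics/ and viewed, about 8 in all and at most 12, crops included, and the job is handed in when it is done.

```bash
ls; mkdir -p pics; python3 - <<'E'
from station import ctrl
import cv2,numpy as np
s=ctrl.observe()
print(s['t'],s['tool_pos'],np.round(s['tool_rot'],3).tolist(),s['width'])
ims=[]
for n in ['scene','top']:
    d=ctrl.get_image(n); np.savez('pics/'+n+'0.npz',**d); ims.append(d['image']); print(n,np.round(d['K'],1).tolist(),np.round(d['cam_to_world'],3).tolist())
cv2.imwrite('pics/a.png',cv2.resize(ims[0],(800,600)));cv2.imwrite('pics/b.png',cv2.resize(ims[1],(800,600)))
E
```

```text
pics
0.0 [0.18008704 0.51938619 0.23065124] [[-0.945, 0.328, -0.001], [0.328, 0.945, -0.001], [0.0, -0.001, -1.0]] 0.08553657537351367
scene [[490.5, 0.0, 270.8], [0.0, 490.5, 187.5], [0.0, 0.0, 1.0]] [[0.662, -0.409, 0.628, -0.227], [-0.749, -0.34, 0.568, -0.663], [-0.019, -0.847, -0.531, 0.712], [0.0, 0.0, 0.0, 1.0]]
top [[400.1, 0.0, 249.9], [0.0, 400.1, 193.0], [0.0, 0.0, 1.0]] [[-0.001, -0.991, 0.137, 0.36], [-1.0, 0.001, -0.005, -0.013], [0.005, -0.137, -0.991, 1.178], [0.0, 0.0, 0.0, 1.0]]
```

View pics/a.png

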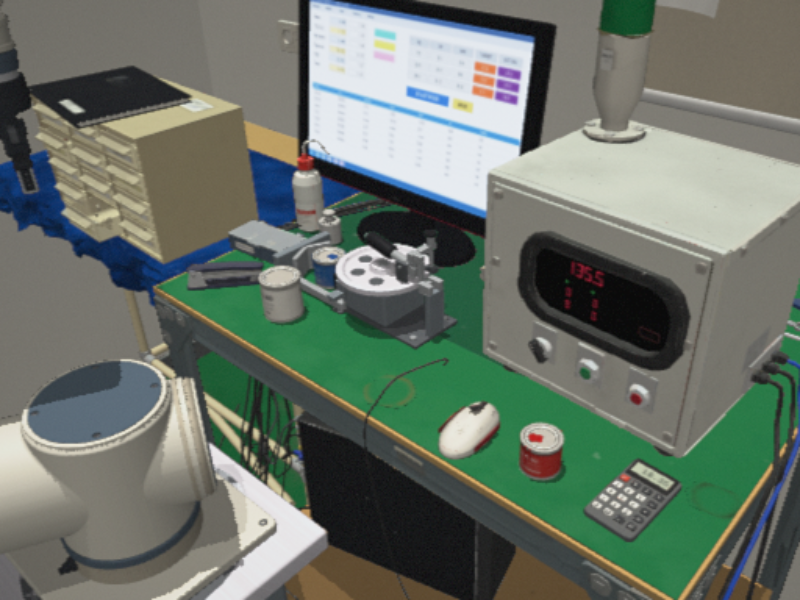

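View pics/b.png

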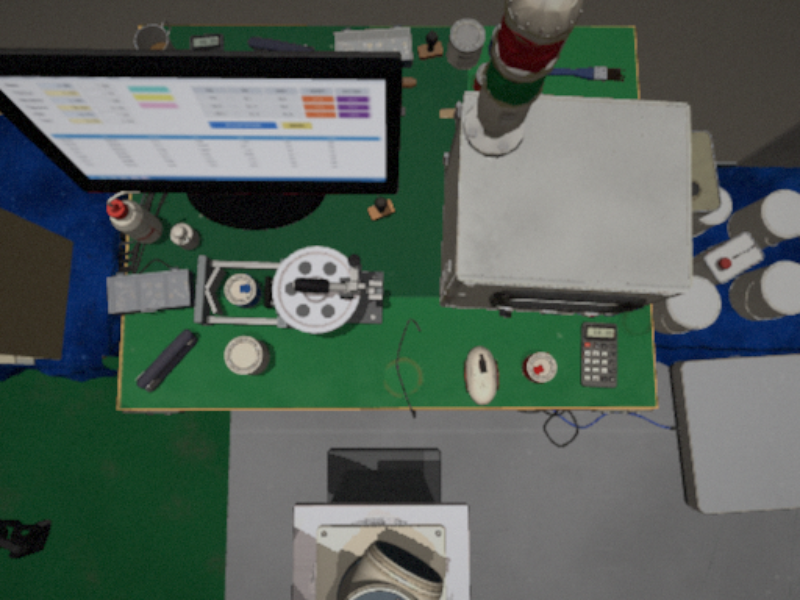

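The top view shows the clamp wheel at about (317,290) in the enlarged picture. The folded grip points left of the hinge, at about (312,286), and the button is at about (355,262). The blue tin in the clamp is at (240,290), and the free tins are white at (246,355) and red at (541,367).

```bash
cat > h.py <<'E'
import numpy as np,cv2
def cloud(d):
    z=d['range_z'];K=d['K'];v,u=np.mgrid[:z.shape[0],:z.shape[1]]
    p=np.stack([(u-K[0,2])/K[0,0]*z,(v-K[1,2])/K[1,1]*z,z],-1)
    T=d['cam_to_world'];w=p@T[:3,:3].T+T[:3,3];w[z==0]=np.nan;return w
def ray(d,u,v,h):
    K=d['K'];T=d['cam_to_world'];r=T[:3,:3]@[(u-K[0,2])/K[0,0],(v-K[1,2])/K[1,1],1];return T[:3,3]+r*(h-T[2,3])/r[2]
def proj(d,p):
    T=d['cam_to_world'];c=T[:3,:3].T@(np.asarray(p)-T[:3,3]);q=d['K']@c;return q[:2]/q[2]
def circ(P):
    A=np.c_[2*P,np.ones(len(P))];s=np.linalg.lstsq(A,(P**2).sum(1),rcond=None)[0];return s[:2],np.sqrt(s[2]+s[:2]@s[:2])
E
python3 - <<'E'
from h import *
D={n:dict(np.load(f'pics/{n}0.npz')) for n in('top','scene')}
c0=ray(D['top'],317/1.5625,290/1.5625,.087);print('hub guess',c0)
for n,d in D.items():
    w=cloud(d);hsv=cv2.cvtColor(d['image'],cv2.COLOR_BGR2HSV)
    r=np.hypot(w[...,0]-c0[0],w[...,1]-c0[1])
    print(n,'table z',np.nanmedian(w[...,2][(r<.3)&(abs(w[...,2])<.015)]))
    m=(abs(w[...,2]-.087)<.006)&(r<.1)
    hull=cv2.convexHull(w[m][:,:2].astype(np.float32))[:,0]
    print(' z rim',np.median(w[m][:,2]),'hull circle',circ(hull),len(hull))
    V=hsv[...,2]
    g=(w[...,2]>.105)&(r<.1)&(V<60)
    k,l,st,ce=cv2.connectedComponentsWithStats(g.astype(np.uint8))
    for i in range(1,k):
        if st[i,4]>8:
            P=w[l==i];print('  dark',st[i],np.round(np.median(P,0),4),'min',np.round(P.min(0),3),'max',np.round(P.max(0),3))
w=cloud(D['top']);m=(w[...,2]>.2)&(w[...,1]>-.1)&(w[...,1]<.5)&(w[...,0]>.3)
print('monitor near: min x at height>.2',np.nanmin(w[m][:,0]));
ms=cloud(D['scene']);q=(ms[...,2]>.13)&(ms[...,2]<.5)&(ms[...,0]>.35)&(abs(ms[...,1]-c0[1])<.2);print(np.percentile(ms[q][:,0],[0,1,5]),ms[q][:,2].min())
d=D['top'];x,y=203,186
a=cv2.resize(d['image'][136:236,110:250],None,fx=5,fy=5,interpolation=2)
d=D['scene'];b=cv2.resize(d['image'][130:230,180:300],None,fx=5,fy=5,interpolation=2)
cv2.imwrite('pics/c.png',a);cv2.imwrite('pics/d.png',b)
E
```

```text
hub guess [0.53135017 0.11137859 0.087     ]
top table z 0.0019149532927522639
 z rim 0.08471314613178704 hull circle (array([0.53334627, 0.10834896]), np.float64(0.08091289465617627)) 33
  dark [223 163   7   8  42] [0.5721 0.044  0.1565] min [0.561 0.036 0.153] max [0.58  0.052 0.16 ]
  dark [189 178  22  10 169] [0.5326 0.1161 0.1343] min [0.522 0.088 0.121] max [0.545 0.143 0.143]
scene table z 0.002556782327913454
 z rim 0.0851234593418716 hull circle (array([0.53389015, 0.1051519 ]), np.float64(0.08237125843585957)) 30
  dark [271 147   9   5  41] [0.5679 0.0396 0.1571] min [0.558 0.03  0.153] max [0.579 0.055 0.16 ]
  dark [233 148  20  17 167] [0.5262 0.1129 0.1319] min [0.518 0.084 0.117] max [0.543 0.146 0.142]
  dark [254 170   7   6  19] [0.5154 0.0512 0.1086] min [0.513 0.045 0.106] max [0.519 0.063 0.116]
monitor near: min x at height>.2 0.7157916505315042
[0.52006759 0.53886803 0.72453448] 0.13000978738549074
```

View pics/c.png

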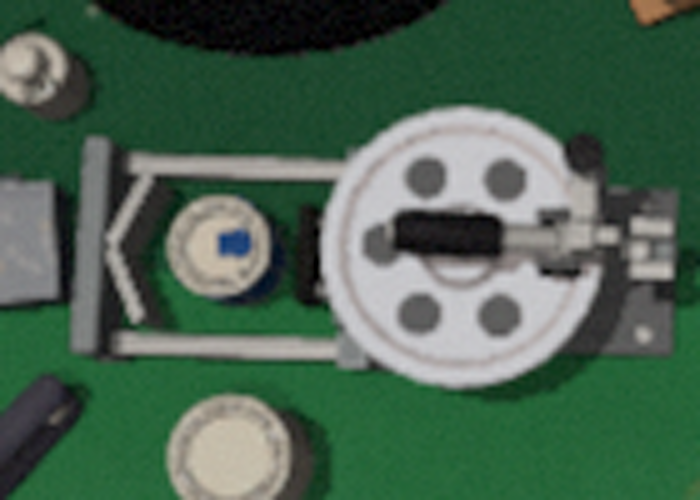

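View pics/d.png

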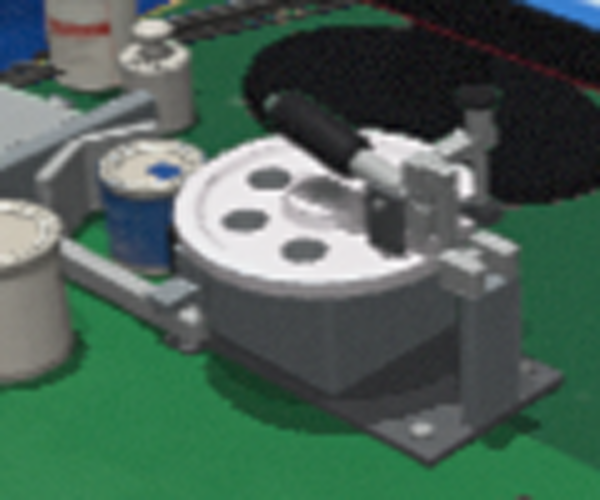

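The two crops agree: the grip is at about (448,233) in the top crop, tilted up slightly from flat. The button is at (583,155), the fork at (650,245), and the blue tin stands between the V jaw and the pad. Next I'll refine the hub, clamp direction and grip.

```bash
python3 - <<'E'
from h import *
D={n:dict(np.load(f'pics/{n}0.npz')) for n in('top','scene')}
c0=np.array([.533,.107])
for n,d in D.items():
    w=cloud(d);hsv=cv2.cvtColor(d['image'],cv2.COLOR_BGR2HSV)
    r=np.hypot(w[...,0]-c0[0],w[...,1]-c0[1])
    m=((hsv[...,2]>130)&(hsv[...,1]<60)&(r<.095)&(w[...,2]>.07)&(w[...,2]<.1)).astype(np.uint8)
    ct=max(cv2.findContours(m,cv2.RETR_EXTERNAL,cv2.CHAIN_APPROX_NONE)[0],key=cv2.contourArea)
    P=np.array([ray(d,u,v,.087)[:2] for u,v in ct[:,0]])
    # fix radius by robust trimming
    for _ in range(8):
        c,R=circ(P);e=np.hypot(*(P-c).T)-R;P=P[abs(e)<max(.0015,1.5*e.std())]
    print(n,'hub',c,'R',R,len(P))
    g=(w[...,2]>.1)&(hsv[...,2]<60)
    gb=g&(np.hypot(w[...,0]-.571,w[...,1]-.041)<.016)&(w[...,2]>.15)
    v,u=np.nonzero(gb);print(' button',ray(d,u.mean(),v.mean(),.157),w[gb][:,2].mean())
    gg=g&(np.hypot(w[...,0]-.53,w[...,1]-.115)<.035)&(w[...,2]>.11)
    Q=w[gg];Q=Q[np.isfinite(Q).all(1)];mu=Q.mean(0);U=np.linalg.svd(Q-mu,full_matrices=False)[2][0]
    U*=np.sign(U[1]);t=(Q-mu)@U
    print(' grip mean',mu,'axis',U,'tilt',np.degrees(np.arcsin(U[2])),'t',np.percentile(t,[1,99]))
    # fork, tin
    b=(hsv[...,0]>95)&(hsv[...,0]<130)&(hsv[...,1]>120)&(np.hypot(w[...,0]-.53,w[...,1]-.25)<.06)
    v,u=np.nonzero(b);print(' blue',np.nanmin(w[b],0),np.nanmax(w[b],0))
d=D['top'];w=cloud(d)
for nm,h in(('tin',None),):
    m=(w[...,2]>.035)&(w[...,2]<.08)&(np.hypot(w[...,0]-.53,w[...,1]-.255)<.04)
    zt=np.median(w[m][:,2]);print('tin z',zt)
    v,u=np.nonzero(m&(abs(w[...,2]-zt)<.006));P=np.array([ray(d,a,b,zt)[:2] for a,b in zip(u,v)]);print(P.mean(0),np.ptp(P,0),2*np.sqrt(len(P)/np.pi)*(1.178-zt)/400)
E
```

```text
top hub [0.53305447 0.11481116] R 0.07621347121357297 120
 button [0.57149843 0.04372501 0.157     ] 0.15654931263968447
 grip mean [0.53251732 0.11604076 0.13410374] axis [0.01422342 0.98252045 0.18561051] tilt 10.69672843936638 t [-0.02648064  0.02656208]
 blue [0.5091496  0.22876136 0.00482328] [0.54676667 0.25403332 0.05892125]
scene hub [0.53129024 0.10993049] R 0.0779259056517082 55
 button [0.56808198 0.03993945 0.157     ] 0.15655332555101506
 grip mean [0.52757007 0.11267521 0.131403  ] axis [0.05353382 0.98192177 0.18155926] tilt 10.46059567451269 t [-0.02724567  0.02907014]
 blue [ 0.50730895  0.20891965 -0.69451184] [0.55012596 0.3033424  0.05723241]
tin z 0.054611074389430136
[0.53723146 0.2565364 ] [0.05459098 0.05707497] 0.05721817561038436
```

```bash
python3 -m jog '[{"offset":[-46.4,-26.2,0],"yaw":1.262},{"offset":[-46.4,-26.2,0],"yaw":1.262},{"offset":[-46.4,-26.2,0],"yaw":1.262},{"offset":[-46.4,-26.2,0],"yaw":1.262},{"offset":[-46.4,-26.2,0],"yaw":1.262},{"offset":[-46.4,-26.2,0],"yaw":1.262},{"offset":[-46.4,-26.2,0],"yaw":1.262},{"offset":[-46.4,-26.2,0],"yaw":1.262},{"offset":[-46.4,-26.2,0],"yaw":1.262},{"offset":[-46.4,-26.2,0],"yaw":1.262},{"offset":[-46.4,-26.2,0],"yaw":1.262},{"offset":[-46.4,-26.2,0],"yaw":1.262}]' 7
cat > look.py <<'E'
import sys
from station import ctrl
from h import *
def st():
    s=ctrl.observe();print('t',s['t'],'pos',np.round(s['tool_pos'],4),'f',np.round(s['ft_force'],1),'w',round(s['width'],4),'q',np.round(s['qpos'],1),'x',np.round(s['tool_rot'][:,0],3),'y',np.round(s['tool_rot'][:,1],3))
E
python3 - <<'E'
from look import *
st();d=ctrl.get_image('wrist');np.savez('pics/w1.npz',**d);cv2.imwrite('pics/w1.png',d['image'])
print(np.round(d['cam_to_world'],3).tolist())
w=cloud(d);hsv=cv2.cvtColor(d['image'],cv2.COLOR_BGR2HSV)
for p in([.532,.112,.087],[.572,.042,.157],[.532,.120,.124]):print(proj(d,p))
E
```

```text
t: 1.3
tool_pos: [0.535, 0.1168, 0.2301]
tool_rot: [[0.029, 1.0, -0.001], [1.0, -0.029, -0.001], [-0.001, -0.001, -1.0]]
ft_force: [0.2, 0.2, 0.0]
width: 0.0699
t 1.3 pos [0.535  0.1168 0.2301] f [0.2 0.2 0. ] w 0.0699 q [ 3.6 14.6  0.8 76.2 -0.  95.2] x [ 0.029  1.    -0.001] y [ 1.    -0.029 -0.001]
[[1.0, -0.029, -0.008, 0.538], [-0.031, -0.956, -0.291, 0.19], [0.001, 0.291, -0.957, 0.373], [0.0, 0.0, 0.0, 1.0]]
[255.03407337 178.67568681]
[306.83728012 284.35620947]
[254.20952176 181.17363339]
```

View pics/w1.png

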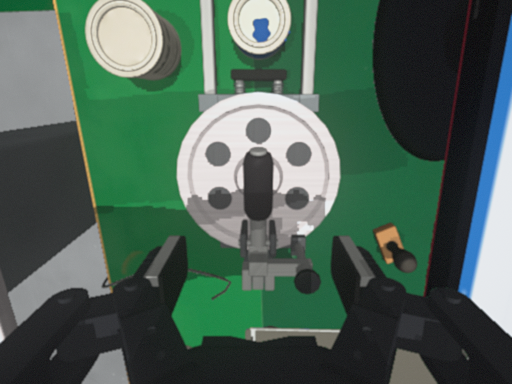

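The wrist view shows the rim centred at about (258,171), the grip at (258,186) and the button at (307,281). The gripper is almost aligned with the handle.

```bash
python3 - <<'E'
from h import *
d=dict(np.load('pics/w1.npz'));hsv=cv2.cvtColor(d['image'],cv2.COLOR_BGR2HSV);w=cloud(d)
m=((abs(w[...,2]-.086)<.008)&(np.hypot(w[...,0]-.533,w[...,1]-.112)<.09)&(hsv[...,1]<60)).astype(np.uint8)
ct=max(cv2.findContours(m,cv2.RETR_EXTERNAL,cv2.CHAIN_APPROX_NONE)[0],key=cv2.contourArea)
P=np.array([ray(d,u,v,.087)[:2] for u,v in ct[:,0]])
for _ in range(10):
    c,R=circ(P);e=np.hypot(*(P-c).T)-R;P=P[abs(e)<max(.001,1.5*e.std())]
print('hub',c,R,len(P),'z',np.nanmedian(w[m>0][:,2]))
b=(np.hypot(w[...,0]-.571,w[...,1]-.042)<.02)&(w[...,2]>.148)&(hsv[...,2]<70)
v,u=np.nonzero(b);print('button',ray(d,u.mean(),v.mean(),.157),len(u),np.median(w[b][:,2]))
g=(abs(w[...,0]-.533)<.03)&(abs(w[...,1]-.117)<.04)&(w[...,2]>.11)&(hsv[...,2]<70)
Q=w[g];mu=Q.mean(0);U=np.linalg.svd(Q-mu,full_matrices=False)[2][0];U*=np.sign(U[1]);t=(Q-mu)@U
print('grip',mu,U,np.percentile(t,[1,99]),'x rng',np.percentile(Q[:,0],[2,98]))
E
```

```text
hub [0.53467152 0.11318474] 0.07695093614104555 408 z 0.08371859767456097
button [0.57200384 0.04495412 0.157     ] 515 0.15684921090384635
grip [0.53335082 0.12928122 0.29301333] [-0.00691188  0.0764448   0.99704986] [-0.16535693  0.03262837] x rng [0.50488599 0.56201553]
```

```bash
python3 -m jog '[{"offset":[0.3,-0.1,3],"yaw":0},{"offset":[0.3,-0.1,6],"yaw":0},{"offset":[0.3,-0.1,9],"yaw":0},{"offset":[0.3,-0.1,11],"yaw":0},{"offset":[0.3,-0.1,12.4],"yaw":0},{"offset":[0.3,-0.1,12.4],"yaw":0},{"offset":[0.3,-0.1,12.4],"yaw":0}]' 5.5
python3 -m jog '[{"offset":[0,0,0],"yaw":0},{"offset":[0,0,0],"yaw":0},{"offset":[0,0,0],"yaw":0},{"offset":[0,0,0],"yaw":0},{"offset":[0,0,0],"yaw":0},{"offset":[0,0,0],"yaw":0}]' 0 25
```

```text
t: 2.05
tool_pos: [0.5314, 0.1238, 0.1077]
tool_rot: [[0.024, 1.0, -0.0], [1.0, -0.024, 0.0], [0.0, -0.0, -1.0]]
ft_force: [-0.6, 0.3, -0.2]
width: 0.055
t: 2.65
tool_pos: [0.5334, 0.1235, 0.1085]
tool_rot: [[0.025, 1.0, 0.004], [1.0, -0.025, 0.001], [0.001, 0.004, -1.0]]
ft_force: [4.9, 2.0, 1.0]
width: 0.0241
```

```bash
python3 -m jog '[{"offset":[-0.15,0.1,-0.6],"yaw":0},{"offset":[-0.37,0.1,-1.14],"yaw":0},{"offset":[-0.66,0.1,-1.74],"yaw":0},{"offset":[-1.0,0.1,-2.31],"yaw":0},{"offset":[-1.4,0.1,-2.84],"yaw":0},{"offset":[-1.86,0.1,-3.33],"yaw":0},{"offset":[-2.36,0.1,-3.77],"yaw":0},{"offset":[-2.9,0.1,-4.15],"yaw":0},{"offset":[-3.48,0.1,-4.48],"yaw":0},{"offset":[-4.09,0.1,-4.76],"yaw":0},{"offset":[-4.72,0.1,-4.97],"yaw":0},{"offset":[-4.72,0.1,-4.97],"yaw":0}]'
python3 -c "
from look import *
st()"
```

```text
t: 3.85
tool_pos: [0.5324, 0.0757, 0.1579]
tool_rot: [[0.025, 1.0, 0.002], [1.0, -0.025, 0.001], [0.001, 0.002, -1.0]]
ft_force: [3.3, 2.5, 1.1]
width: 0.024
t 3.85 pos [0.5324 0.0757 0.1579] f [3.3 2.5 1.1] w 0.024 q [-0.9 15.4 -8.9 65.6  0.  90.6] x [0.025 1.    0.001] y [ 1.    -0.025  0.002]
```

```bash
python3 -m jog '[{"offset":[-0.5,0.1,-0.12],"yaw":0},{"offset":[-0.9,0.1,-0.18],"yaw":0},{"offset":[-1.3,0.1,-0.22],"yaw":0},{"offset":[-1.7,0.1,-0.24],"yaw":0},{"offset":[-1.7,0.1,-0.24],"yaw":0}]'
python3 -m jog '[{"offset":[-0.15,0,0],"yaw":0},{"offset":[-0.3,0,0],"yaw":0},{"offset":[-0.3,0,0],"yaw":0}]'
```

```text
t: 4.35
tool_pos: [0.5323, 0.0592, 0.1599]
tool_rot: [[0.025, 1.0, 0.001], [1.0, -0.025, 0.001], [0.001, 0.001, -1.0]]
ft_force: [0.9, 3.1, 2.8]
width: 0.024
t: 4.65
tool_pos: [0.5322, 0.0563, 0.1598]
tool_rot: [[0.025, 1.0, 0.001], [1.0, -0.025, 0.001], [0.001, 0.001, -1.0]]
ft_force: [1.6, 5.2, 3.8]
width: 0.0239
```

```bash
python3 -m jog '[{"offset":[-0.15,0,0],"yaw":0},{"offset":[-0.3,0,0],"yaw":0},{"offset":[-0.3,0,0],"yaw":0}]'
```

```text
t: 4.95
tool_pos: [0.5321, 0.0531, 0.1596]
tool_rot: [[0.025, 1.0, 0.0], [1.0, -0.025, 0.0], [0.0, 0.0, -1.0]]
ft_force: [1.5, 4.6, 2.8]
width: 0.0234
```

```bash
python3 -m jog '[{"offset":[-0.15,0,0],"yaw":0},{"offset":[-0.3,0,0],"yaw":0},{"offset":[-0.3,0,0],"yaw":0}]'
python3 - <<'E'
from look import *
for n in('wrist','scene'):
    d=ctrl.get_image(n);np.savez(f'pics/{n}2.npz',**d)
    if n=='scene':cv2.imwrite('pics/s2.png',cv2.resize(d['image'][90:230,160:330],None,fx=4,fy=4,interpolation=2))
E
```

```text
t: 5.25
tool_pos: [0.5319, 0.0501, 0.1595]
tool_rot: [[0.025, 1.0, -0.0], [1.0, -0.025, 0.0], [0.0, -0.0, -1.0]]
ft_force: [1.3, 4.5, 1.8]
width: 0.0229
```

View pics/s2.png

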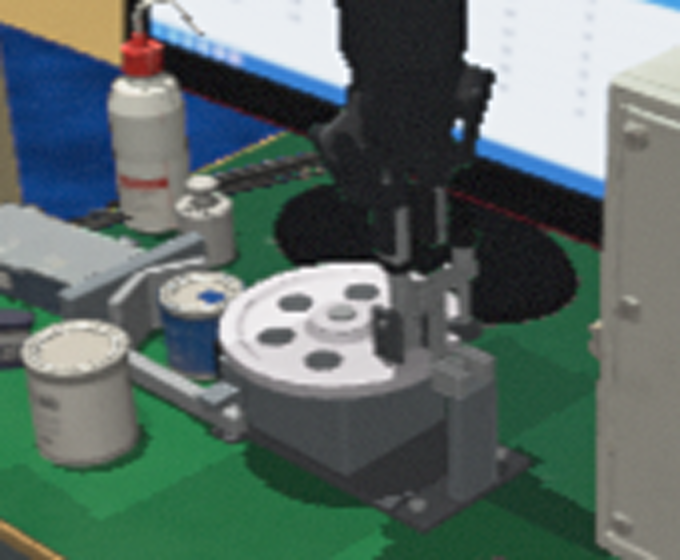

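The crop shows the handle upright in the fingers at about (410,230), above the hinge cheeks. The drop in finger opening from 24.0 to 22.9 mm suggests the stop was reached and the pads then slid outward. I'll release, rise and measure.

```bash
python3 -m jog '[{"offset":[0,0,0],"yaw":0},{"offset":[0,0,0],"yaw":0},{"offset":[0,0,0],"yaw":0},{"offset":[0,0,-1],"yaw":0},{"offset":[0,0,-3],"yaw":0},{"offset":[0,0,-5],"yaw":0},{"offset":[3,0,-7],"yaw":0},{"offset":[6,0,-7],"yaw":0},{"offset":[6,0,-7],"yaw":0},{"offset":[6,0,-7],"yaw":0}]' 4.2
python3 - <<'E'
from look import *
st()
for n in('wrist','top','scene'):
    d=ctrl.get_image(n);np.savez(f'pics/{n}3.npz',**d);w=cloud(d);hsv=cv2.cvtColor(d['image'],cv2.COLOR_BGR2HSV)
    g=(abs(w[...,0]-.533)<.03)&(abs(w[...,1]-.055)<.035)&(w[...,2]>.14)&(w[...,2]<.21)&(hsv[...,2]<80)
    Q=w[g]
    if len(Q):print(n,len(Q),'zmax',Q[:,2].max())
    for a,b in((.145,.165),(.165,.18),(.18,.197),(.197,.21)):
        q=Q[(Q[:,2]>=a)&(Q[:,2]<b)]
        if len(q)>5:print(' ',a,np.round(np.median(q,0),4),np.round(np.ptp(q,axis=0),3))
    if n=='wrist':cv2.imwrite('pics/w3.png',d['image'])
E
```

```text
t: 6.35
tool_pos: [0.5334, 0.1102, 0.2299]
tool_rot: [[0.024, 1.0, 0.0], [1.0, -0.024, -0.0], [-0.0, 0.0, -1.0]]
ft_force: [0.2, 0.0, -0.3]
width: 0.0419
t 6.35 pos [0.5334 0.1102 0.2299] f [ 0.2  0.  -0.3] w 0.0419 q [ 2.9 14.3  0.3 76.  -0.  94.2] x [ 0.024  1.    -0.   ] y [ 1.    -0.024  0.   ]
wrist 1470 zmax 0.20393789479177832
  0.145 [0.5342 0.0718 0.1565] [0.043 0.035 0.018]
  0.165 [0.5334 0.0734 0.1728] [0.023 0.009 0.015]
  0.18 [0.5334 0.0741 0.1907] [0.024 0.015 0.017]
  0.197 [0.5333 0.0701 0.2   ] [0.022 0.021 0.007]
top 104 zmax 0.20789966119423187
  0.145 [0.5266 0.0519 0.1547] [0.043 0.028 0.013]
  0.165 [0.5228 0.056  0.1751] [0.016 0.016 0.013]
  0.18 [0.5229 0.06   0.1918] [0.021 0.023 0.014]
  0.197 [0.5292 0.066  0.2016] [0.02 0.02 0.01]
scene 242 zmax 0.20451564552977897
  0.145 [0.5249 0.0522 0.1568] [0.046 0.036 0.019]
  0.165 [0.5237 0.0536 0.172 ] [0.025 0.025 0.015]
  0.18 [0.5239 0.0567 0.1897] [0.024 0.025 0.016]
  0.197 [0.5258 0.0599 0.2003] [0.019 0.02  0.007]
```

View pics/w3.png

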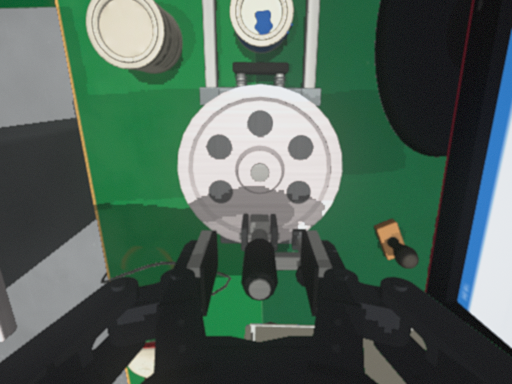

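The wrist view shows the handle upright with its end cap at (259,288) and the button hidden behind the right finger. Points on its near face put the axis within about 0.05 rad of vertical. Next I'll go above the button with the fingers shut and a quarter turn of yaw.

```bash
python3 -m jog '[{"offset":[0,2,-1],"yaw":-0.15},{"offset":[-1,4.3,-1],"yaw":-0.3},{"offset":[-4,4.3,-1],"yaw":-0.45},{"offset":[-6.7,4.3,-1],"yaw":-0.6},{"offset":[-6.7,4.3,-1],"yaw":-0.75},{"offset":[-6.7,4.3,-1],"yaw":-0.9},{"offset":[-6.7,4.3,-1],"yaw":-1.05},{"offset":[-6.7,4.3,-1],"yaw":-1.2},{"offset":[-6.7,4.3,-1],"yaw":-1.35},{"offset":[-6.7,4.3,-1],"yaw":-1.5},{"offset":[-6.7,4.3,-1],"yaw":-1.57},{"offset":[-6.7,4.3,-1],"yaw":-1.57}]' 0
python3 -c "
from look import *
st()"
```

```text
t: 7.7
tool_pos: [0.5747, 0.041, 0.2393]
tool_rot: [[-1.0, 0.026, -0.0], [0.026, 1.0, -0.0], [0.0, -0.0, -1.0]]
ft_force: [0.5, 0.3, 0.7]
width: -0.0002
t 7.7 pos [0.5747 0.041  0.2393] f [0.5 0.3 0.7] w -0.0002 q [-4.3 17.3  5.9 78.6 -0.  -2.8] x [-1.     0.026  0.   ] y [ 0.026  1.    -0.   ]
```

```bash
python3 -m jog '[{"offset":[0,0.2,3],"yaw":0},{"offset":[0,0.2,5.5],"yaw":0},{"offset":[0,0.2,7],"yaw":0},{"offset":[0,0.2,7.9],"yaw":0},{"offset":[0,0.2,8.2],"yaw":0},{"offset":[0,0.2,8.5],"yaw":0},{"offset":[0,0.2,8.5],"yaw":0}]'
```

```text
t: 8.4
tool_pos: [0.5751, 0.0436, 0.1549]
tool_rot: [[-1.0, 0.026, 0.001], [0.026, 1.0, -0.0], [-0.001, -0.0, -1.0]]
ft_force: [0.4, 1.1, -0.4]
width: 0.0002
```

```bash
python3 -m jog '[{"offset":[0,0,0.2],"yaw":0},{"offset":[0,0,0.4],"yaw":0},{"offset":[0,0,0.4],"yaw":0}]'
```

```text
t: 8.7
tool_pos: [0.5753, 0.0437, 0.1506]
tool_rot: [[-1.0, 0.026, 0.001], [0.026, 1.0, -0.0], [-0.001, -0.0, -1.0]]
ft_force: [-0.1, -0.8, 2.6]
width: -0.0003
```

```bash
python3 -m jog '[{"offset":[0,0,0.2],"yaw":0},{"offset":[0,0,0.4],"yaw":0},{"offset":[0,0,0.6],"yaw":0},{"offset":[0,0,0.6],"yaw":0}]'
```

```text
t: 9.1
tool_pos: [0.5748, 0.0439, 0.144]
tool_rot: [[-1.0, 0.026, -0.0], [0.026, 1.0, 0.0], [0.0, 0.0, -1.0]]
ft_force: [1.1, -0.2, 1.5]
width: 0.0002
```

```bash
python3 -m jog '[{"offset":[0,0,0.2],"yaw":0},{"offset":[0,0,0.4],"yaw":0},{"offset":[0,0,0.6],"yaw":0},{"offset":[0,0,0.6],"yaw":0}]'
python3 - <<'E'
from look import *
d=ctrl.get_image('scene');cv2.imwrite('pics/s4.png',cv2.resize(d['image'][90:230,180:330],None,fx=4,fy=4,interpolation=2))
E
```

```text
t: 9.5
tool_pos: [0.5747, 0.0439, 0.138]
tool_rot: [[-1.0, 0.026, -0.001], [0.026, 1.0, 0.0], [0.001, 0.0, -1.0]]
ft_force: [0.6, 0.4, 0.1]
width: 0.0002
```

View pics/s4.png

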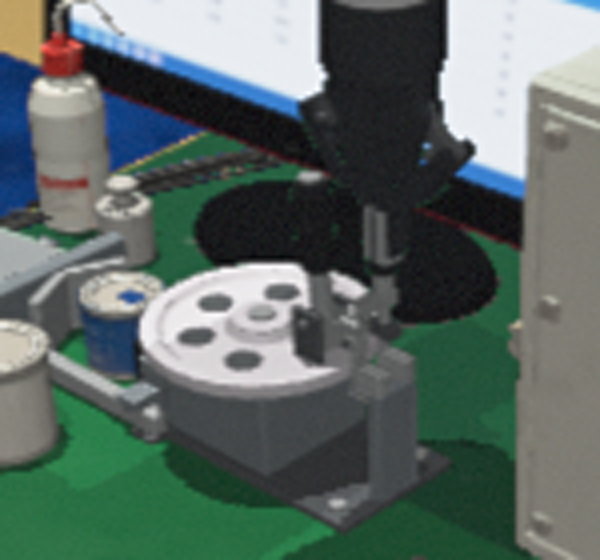

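The crop shows the shut fingers on top of the button at about (385,265), with the handle standing at about (318,240). I'll press on until the end stop is felt.

```bash
python3 -m jog '[{"offset":[0,0,0.1],"yaw":0},{"offset":[0,0,0.2],"yaw":0},{"offset":[0,0,0.3],"yaw":0},{"offset":[0,0,0.3],"yaw":0}]'
```

```text
t: 9.95
tool_pos: [0.5748, 0.0438, 0.1367]
tool_rot: [[-1.0, 0.026, 0.001], [0.026, 1.0, -0.0], [-0.001, -0.0, -1.0]]
ft_force: [-3.8, 0.9, 13.2]
width: -0.0001
```

```bash
python3 -m jog '[{"offset":[0,0,0.1],"yaw":0},{"offset":[0,0,0.15],"yaw":0},{"offset":[0,0,0.15],"yaw":0}]'
python3 -m jog '[{"offset":[0,0,-2],"yaw":0},{"offset":[0,0,-5],"yaw":0},{"offset":[0,0,-9],"yaw":0},{"offset":[0,0,-10],"yaw":0},{"offset":[3,6,-10],"yaw":0.15},{"offset":[4.3,8.5,-10],"yaw":0.3},{"offset":[4.3,8.5,-10],"yaw":0.3}]' 4.6
python3 - <<'E'
from look import *
st()
d=ctrl.get_image('wrist');np.savez('pics/w5.npz',**d);cv2.imwrite('pics/w5.png',d['image']);w=cloud(d)
d2=ctrl.get_image('scene');np.savez('pics/s5.npz',**d2)
for p in([.533,.058,.204],[.573,.0445,.137],[.573,.0445,.157]):
    u,v=proj(d,p);print(np.round([u,v]),end=' ');u,v=proj(d2,p);print(np.round([u,v]))
for n,w in(('w',w),('s',cloud(d2))):
    q=w[(np.hypot(w[...,0]-.572,w[...,1]-.044)<.012)&(w[...,2]<.17)&(w[...,2]>.12)];print(n,'button z',len(q),np.percentile(q[:,2],[50,90,98]) if len(q) else '')
    for a,b in((.15,.17),(.17,.185),(.185,.2),(.2,.208)):
        q=w[(abs(w[...,0]-.533)<.02)&(abs(w[...,1]-.06)<.03)&(w[...,2]>a)&(w[...,2]<b)]
        if len(q)>5:print(a,len(q),np.round(np.median(q,0),4))
E
```

```text
t: 10.25
tool_pos: [0.5751, 0.0439, 0.1365]
tool_rot: [[-1.0, 0.026, 0.003], [0.026, 1.0, -0.0], [-0.003, -0.0, -1.0]]
ft_force: [-6.8, -0.4, 23.2]
width: -0.0004
t: 10.95
tool_pos: [0.5317, 0.1333, 0.2337]
tool_rot: [[-0.946, 0.323, -0.001], [0.323, 0.946, 0.001], [0.002, 0.001, -1.0]]
ft_force: [0.3, -0.4, -0.8]
width: 0.046
t 10.95 pos [0.5317 0.1333 0.2337] f [ 0.3 -0.4 -0.8] w 0.046 q [ 5.3 14.6  1.3 76.8  0.1 24.1] x [-0.946  0.323  0.002] y [0.323 0.946 0.001]
[146. 258.] [259. 134.]
[178. 262.] [275. 155.]
[172. 275.] [275. 148.]
w button z 7 [0.13706677 0.1371938  0.13730434]
0.15 334 [0.5251 0.0703 0.1606]
0.17 309 [0.5251 0.0714 0.1777]
0.185 576 [0.5259 0.0713 0.1952]
0.2 664 [0.5322 0.0651 0.2032]
s button z 55 [0.1347615  0.13787107 0.13914377]
0.15 81 [0.5251 0.0541 0.1611]
0.17 58 [0.524  0.0554 0.1775]
0.185 64 [0.5251 0.0568 0.1936]
0.2 29 [0.5285 0.0608 0.2028]
```

View pics/w5.png

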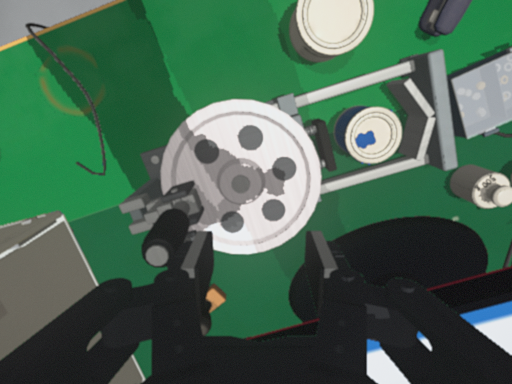

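The wrist view shows the handle end cap at (155,252), the hub boss at (240,183) and the blue tin standing at (370,138). The depth readings put the button top at 0.137 m, so it is fully down. Next I'll refine the hub and compute the crank table.

```bash
python3 - <<'E'
from h import *
d=dict(np.load('pics/w5.npz'));hsv=cv2.cvtColor(d['image'],cv2.COLOR_BGR2HSV);w=cloud(d)
m=((abs(w[...,2]-.086)<.008)&(np.hypot(w[...,0]-.533,w[...,1]-.112)<.09)&(hsv[...,1]<60)).astype(np.uint8)
ct=max(cv2.findContours(m,cv2.RETR_EXTERNAL,cv2.CHAIN_APPROX_NONE)[0],key=cv2.contourArea)
P=np.array([ray(d,u,v,.087)[:2] for u,v in ct[:,0]])
for _ in range(10):
    c,R=circ(P);e=np.hypot(*(P-c).T)-R;P=P[abs(e)<max(.001,1.5*e.std())]
print('hub',c,R,len(P))
q=w[(np.hypot(w[...,0]-.533,w[...,1]-.06)<.025)&(w[...,2]>.2012)&(w[...,2]<.208)]
print('cap',q.mean(0),np.ptp(q,axis=0),len(q))
phi=np.radians(40)
# tool frame for phi=0: x outward->? tool x = inward(+y') , tool y = +x' ; tool z down; clockwise = +rotation about tool z
r=5.5
for phi in (0,40):
  p=np.radians(phi)
  for a in (.1,.2,.3,.4,.5,.6,.7,.8,.9,1.0,1.1,1.2):
    # aligned frame: handle at tool-frame (-r,0) from hub; rotate by +a about tool z
    v=np.array([-r*np.cos(a)+r,-r*np.sin(a)])
    # tool lags/leads: tool actually yawed by -p from aligned
    c,s=np.cos(p),np.sin(p);print(phi,a,np.round([c*v[0]-s*v[1],s*v[0]+c*v[1]],2))
E
```

```text
hub [0.53491871 0.11284945] 0.07699664468082029 382
cap [0.53278047 0.06457006 0.20371882] [0.01864722 0.01882294 0.00485272] 448
0 0.1 [ 0.03 -0.55]
0 0.2 [ 0.11 -1.09]
0 0.3 [ 0.25 -1.63]
0 0.4 [ 0.43 -2.14]
0 0.5 [ 0.67 -2.64]
0 0.6 [ 0.96 -3.11]
0 0.7 [ 1.29 -3.54]
0 0.8 [ 1.67 -3.95]
0 0.9 [ 2.08 -4.31]
0 1.0 [ 2.53 -4.63]
0 1.1 [ 3.01 -4.9 ]
0 1.2 [ 3.51 -5.13]
40 0.1 [ 0.37 -0.4 ]
40 0.2 [ 0.79 -0.77]
40 0.3 [ 1.23 -1.09]
40 0.4 [ 1.71 -1.36]
40 0.5 [ 2.21 -1.59]
40 0.6 [ 2.73 -1.76]
40 0.7 [ 3.27 -1.88]
40 0.8 [ 3.81 -1.95]
40 0.9 [ 4.36 -1.96]
40 1.0 [ 4.91 -1.92]
40 1.1 [ 5.45 -1.82]
40 1.2 [ 5.98 -1.67]
```

```bash
python3 -m jog '[{"offset":[0,0,0],"yaw":-0.145},{"offset":[0,0,0],"yaw":-0.29},{"offset":[0,0,0],"yaw":-0.435},{"offset":[0,0,0],"yaw":-0.58},{"offset":[0,0,0],"yaw":-0.725},{"offset":[0,0,0],"yaw":-0.87},{"offset":[-0.5,-1.5,0],"yaw":-1.015},{"offset":[-1,-3,0],"yaw":-1.16},{"offset":[-1.5,-4.5,0],"yaw":-1.305},{"offset":[-2.55,-6.9,0],"yaw":-1.45},{"offset":[-2.55,-6.9,0],"yaw":-1.595},{"offset":[-2.55,-6.9,0],"yaw":-1.74}]' 5
python3 -m jog '[{"offset":[0,0,0],"yaw":-0.145},{"offset":[0,0,0],"yaw":-0.29},{"offset":[0,0,0],"yaw":-0.435},{"offset":[0,0,0],"yaw":-0.58},{"offset":[0,0,0],"yaw":-0.725},{"offset":[0,0,0],"yaw":-0.83},{"offset":[0,0,0],"yaw":-0.83},{"offset":[0,0,0],"yaw":-0.83}]'
python3 - <<'E'
from look import *
st();s=ctrl.observe();e=np.array([.5335,.0595,.156])-s['tool_pos'];print('to go, tool cm',np.round(s['tool_rot'].T@e*100,2))
E
```

```text
t: 12.25
tool_pos: [0.5366, 0.0542, 0.2332]
tool_rot: [[-0.151, -0.989, -0.001], [-0.989, 0.151, -0.0], [0.0, 0.001, -1.0]]
ft_force: [-0.8, -0.2, 0.2]
width: 0.0499
t: 13.05
tool_pos: [0.5364, 0.0555, 0.2335]
tool_rot: [[0.621, -0.784, -0.001], [-0.784, -0.621, -0.0], [-0.0, 0.001, -1.0]]
ft_force: [-0.7, 0.7, -0.2]
width: 0.0502
t 13.05 pos [0.5364 0.0555 0.2335] f [-0.7  0.7 -0.2] w 0.0502 q [-3.000e+00  1.370e+01  1.000e-01  7.640e+01 -0.000e+00 -1.314e+02] x [ 0.621 -0.784 -0.   ] y [-0.784 -0.621  0.001]
to go, tool cm [-0.49 -0.03  7.75]
```

```bash
python3 -m jog '[{"offset":[-0.5,0,1],"yaw":0},{"offset":[-0.5,0,2],"yaw":0},{"offset":[-0.5,0,4],"yaw":0},{"offset":[-0.5,0,6],"yaw":0},{"offset":[-0.5,0,7.7],"yaw":0},{"offset":[-0.5,0,7.7],"yaw":0}]'
python3 -m jog '[{"offset":[-0.5,0,0],"yaw":0},{"offset":[0,0,0],"yaw":0},{"offset":[0,0,0],"yaw":0},{"offset":[0,0,0],"yaw":0},{"offset":[0,0,0],"yaw":0}]' 0 70
```

```text
t: 13.65
tool_pos: [0.5314, 0.0604, 0.154]
tool_rot: [[0.623, -0.782, -0.005], [-0.782, -0.623, 0.0], [-0.003, 0.004, -1.0]]
ft_force: [-0.5, 0.2, 0.6]
width: 0.05
t: 14.15
tool_pos: [0.5327, 0.0602, 0.1577]
tool_rot: [[0.624, -0.782, 0.0], [-0.782, -0.624, -0.0], [0.0, -0.0, -1.0]]
ft_force: [-4.5, 0.3, 5.9]
width: 0.0234
```

```bash
python3 -m jog '[{"offset":[-0.37,0.4,0],"yaw":0.1},{"offset":[-0.79,0.77,0],"yaw":0.2},{"offset":[-1.23,1.09,0],"yaw":0.3},{"offset":[-1.71,1.36,0],"yaw":0.4},{"offset":[-2.21,1.59,0],"yaw":0.5},{"offset":[-2.73,1.76,0],"yaw":0.6}]'
cat > pol.py <<'E'
from look import *
h=np.array([.5348,.113])
s=ctrl.observe();p=s['tool_pos'][:2]-h;r=np.hypot(*p);u=p/r;t=np.array([u[1],-u[0]])
a=np.arctan2(p[1],p[0]);a0=np.arctan2(-1,-.025);f=s['ft_force'][:2]
ty=s['tool_rot'][:2,1];rel=np.degrees(np.arctan2(ty[0]*t[1]-ty[1]*t[0],ty@t))
print('t',s['t'],'r',round(r,4),'angle',round((a0-a)%(2*np.pi),3),'f rad',round(f@u,1),'f tan',round(f@t,1),'z',s['tool_pos'][2],'rel',round(rel,1),'q6',s['qpos'][5],'w',s['width'])
E
python3 pol.py
```

```text
t: 14.75
tool_pos: [0.5042, 0.0696, 0.1578]
tool_rot: [[0.068, -0.998, 0.005], [-0.998, -0.068, -0.002], [0.002, -0.004, -1.0]]
ft_force: [4.8, -5.0, -1.5]
width: 0.0234
t 14.75 r 0.0531 angle 0.589 f rad 1.3 f tan -6.8 z 0.1578087594992485 rel -39.1 q6 -95.44352702318444 w 0.023392930580434304
```

```bash
python3 -m jog '[{"offset":[-0.37,0.4,0],"yaw":0.1},{"offset":[-0.79,0.77,0],"yaw":0.2},{"offset":[-1.23,1.09,0],"yaw":0.3},{"offset":[-1.71,1.36,0],"yaw":0.4},{"offset":[-2.21,1.59,0],"yaw":0.5},{"offset":[-2.73,1.76,0],"yaw":0.6},{"offset":[-3.27,1.88,0],"yaw":0.7},{"offset":[-3.81,1.95,0],"yaw":0.8},{"offset":[-4.36,1.96,0],"yaw":0.9},{"offset":[-4.91,1.92,0],"yaw":1.0}]'; python3 pol.py
```

```text
t: 15.75
tool_pos: [0.4806, 0.1171, 0.1578]
tool_rot: [[-0.803, -0.596, 0.003], [-0.596, 0.803, -0.003], [-0.001, -0.004, -1.0]]
ft_force: [1.2, -6.8, 0.9]
width: 0.0237
t 15.75 r 0.0543 angle 1.621 f rad -1.7 f tan -6.7 z 0.15778031088025854 rel -40.9 q6 -32.54789108364251 w 0.0236978056156339
```

```bash
python3 -m jog '[{"offset":[-0.37,0.4,0],"yaw":0.1},{"offset":[-0.79,0.77,0],"yaw":0.2},{"offset":[-1.23,1.09,0],"yaw":0.3},{"offset":[-1.71,1.36,0],"yaw":0.4},{"offset":[-2.21,1.59,0],"yaw":0.5},{"offset":[-2.73,1.76,0],"yaw":0.6},{"offset":[-3.27,1.88,0],"yaw":0.7},{"offset":[-3.81,1.95,0],"yaw":0.8},{"offset":[-4.36,1.96,0],"yaw":0.9},{"offset":[-4.91,1.92,0],"yaw":1.0}]'; python3 pol.py
```

```text
t: 16.75
tool_pos: [0.508, 0.1612, 0.1577]
tool_rot: [[-0.935, 0.353, 0.002], [0.353, 0.935, -0.004], [-0.003, -0.003, -1.0]]
ft_force: [-2.1, -11.1, 4.4]
width: 0.0235
t 16.75 r 0.0552 angle 2.61 f rad -8.7 f tan -7.2 z 0.15772668176677124 rel -40.3 q6 29.42351862199521 w 0.023471816690981678
```

```bash
python3 -m jog '[{"offset":[-0.51,0.28,0],"yaw":0.1},{"offset":[-1.07,0.53,0],"yaw":0.2},{"offset":[-1.51,0.85,0],"yaw":0.3},{"offset":[-1.99,1.12,0],"yaw":0.4},{"offset":[-2.49,1.35,0],"yaw":0.5},{"offset":[-3.01,1.52,0],"yaw":0.6}]'; python3 pol.py
```

```text
t: 17.35
tool_pos: [0.5402, 0.1668, 0.1577]
tool_rot: [[-0.574, 0.819, -0.001], [0.819, 0.574, 0.0], [0.0, -0.0, -1.0]]
ft_force: [-7.4, -1.6, 7.1]
width: 0.0235
t 17.35 r 0.0541 angle 3.217 f rad -2.4 f tan -7.2 z 0.15769366717268984 rel -40.8 q6 63.64310242780294 w 0.023499059441634763
```

```bash
python3 -m jog '[{"offset":[-0.37,0.4,-0.05],"yaw":0.1},{"offset":[-0.79,0.77,-0.1],"yaw":0.2},{"offset":[-1.23,1.09,-0.1],"yaw":0.3},{"offset":[-1.71,1.36,-0.1],"yaw":0.4},{"offset":[-2.21,1.59,-0.1],"yaw":0.5},{"offset":[-2.73,1.76,-0.1],"yaw":0.6},{"offset":[-3.27,1.88,-0.1],"yaw":0.7},{"offset":[-3.81,1.95,-0.1],"yaw":0.8}]'; python3 pol.py
```

```text
t: 18.15
tool_pos: [0.5769, 0.1468, 0.1578]
tool_rot: [[0.188, 0.982, -0.004], [0.982, -0.188, -0.0], [-0.001, -0.004, -1.0]]
ft_force: [-10.9, 0.7, 2.3]
width: 0.0236
t 18.15 r 0.054 angle 4.011 f rad -8.0 f tan -7.4 z 0.15779611351095243 rel -40.4 q6 107.01443458054744 w 0.023632538721817874
```

```bash
python3 -m jog '[{"offset":[-0.51,0.28,0],"yaw":0.1},{"offset":[-1.07,0.53,0],"yaw":0.2},{"offset":[-1.51,0.85,0],"yaw":0.3},{"offset":[-1.99,1.12,0],"yaw":0.4},{"offset":[-2.49,1.35,0],"yaw":0.5},{"offset":[-3.01,1.52,0],"yaw":0.6}]'; python3 pol.py
```

```text
t: 18.75
tool_pos: [0.5877, 0.1156, 0.1579]
tool_rot: [[0.709, 0.705, -0.001], [0.705, -0.709, 0.003], [0.001, -0.002, -1.0]]
ft_force: [-4.4, 6.0, -1.1]
width: 0.0234
t 18.75 r 0.0529 angle 4.638 f rad -4.1 f tan -6.2 z 0.15785119976333353 rel -42.0 q6 138.19128055120248 w 0.023350220709816193
```

```bash
python3 -m jog '[{"offset":[-0.42,0.36,0],"yaw":0.05},{"offset":[-0.89,0.69,0],"yaw":0.1},{"offset":[-1.33,1.01,0],"yaw":0.15},{"offset":[-1.81,1.28,0],"yaw":0.2}]'; python3 pol.py; python3 - <<'E'
from look import *
d=ctrl.get_image('top');np.savez('pics/t6.npz',**d)
d=ctrl.get_image('wrist');np.savez('pics/w6.npz',**d);cv2.imwrite('pics/w6.png',d['image'])
E
```

```text
t: 19.15
tool_pos: [0.5842, 0.0939, 0.1579]
tool_rot: [[0.834, 0.552, -0.0], [0.552, -0.834, 0.003], [0.002, -0.003, -1.0]]
ft_force: [-1.3, 9.3, -2.2]
width: 0.0236
t 19.15 r 0.053 angle 5.056 f rad -4.5 f tan -8.2 z 0.1578531982054437 rel -54.6 q6 147.4217503069703 w 0.023592027724743444
```

View pics/w6.png

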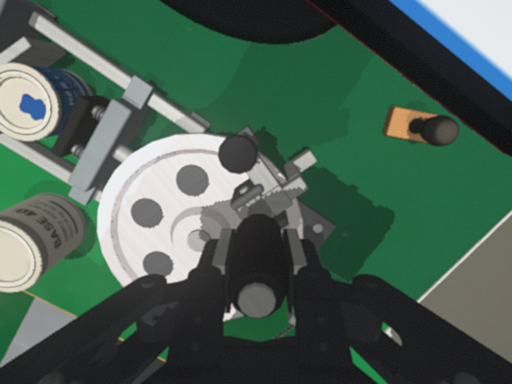

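The wrist view shows the pad at about (85,125) just reaching the blue tin at (40,105). The handle is upright in the fingers at (257,290). I'll go on in small steps and watch the tangential force.

```bash
python3 -m jog '[{"offset":[-0.23,0.14,0],"yaw":0.03},{"offset":[-0.45,0.28,0],"yaw":0.06},{"offset":[-0.69,0.4,0],"yaw":0.09},{"offset":[-0.92,0.52,0],"yaw":0.12},{"offset":[-0.92,0.52,0],"yaw":0.12}]'; python3 pol.py
```

```text
t: 19.75
tool_pos: [0.5795, 0.0844, 0.1579]
tool_rot: [[0.894, 0.449, 0.0], [0.449, -0.894, 0.003], [0.001, -0.002, -1.0]]
ft_force: [-1.3, 6.7, -2.9]
width: 0.0236
t 19.75 r 0.053 angle 5.256 f rad -4.8 f tan -4.9 z 0.15785110890455575 rel -59.3 q6 153.32741697518213 w 0.02356328513582894
```

```bash
python3 -m jog '[{"offset":[-0.24,0.12,0],"yaw":0.03},{"offset":[-0.47,0.24,0],"yaw":0.06},{"offset":[-0.72,0.34,0],"yaw":0.09},{"offset":[-0.96,0.43,0],"yaw":0.12}]'; python3 pol.py; python3 - <<'E'
from look import *
# pad-carriage / tin geometry from wrist + top
for n in('top','wrist'):
    d=ctrl.get_image(n);np.savez(f'pics/{n}7.npz',**d)
    w=cloud(d);s=.025;X=w-[.5348,.113,0];cx=X[...,0]-s*X[...,1];cy=X[...,1]+s*X[...,0]
    m=(abs(cx)<.012)&(cy>.08)&(cy<.22)&(w[...,2]>.015)&(w[...,2]<.075)
    for a in np.arange(.08,.21,.006):
        q=m&(cy>=a)&(cy<a+.006)
        if q.sum()>3:print(n,round(a,3),q.sum(),np.round(np.percentile(w[q][:,2],90),4),np.median(d['image'][q],0))
E
```

```text
t: 20.15
tool_pos: [0.5735, 0.0767, 0.1579]
tool_rot: [[0.941, 0.339, 0.001], [0.339, -0.941, 0.004], [0.002, -0.003, -1.0]]
ft_force: [2.4, 8.7, -5.1]
width: 0.0237
t 20.15 r 0.053 angle 5.441 f rad -4.2 f tan -7.9 z 0.15787810351437112 rel -63.0 q6 159.39973955240617 w 0.02371142520818878
top 0.176 13 0.0566 [146. 160. 172.]
top 0.182 19 0.0559 [140. 154. 162.]
top 0.188 18 0.0585 [111.5 123.  127.5]
top 0.194 15 0.0575 [132. 143. 148.]
top 0.2 15 0.0527 [135. 140. 143.]
top 0.206 17 0.0512 [77. 80. 79.]
wrist 0.092 60 0.0372 [183.5 188.5 189. ]
wrist 0.098 411 0.0477 [82. 81. 79.]
wrist 0.104 194 0.0487 [169. 169. 161.]
wrist 0.11 196 0.0487 [169.  168.  160.5]
wrist 0.116 101 0.0485 [164. 164. 157.]
wrist 0.128 448 0.0445 [41.  42.  40.5]
wrist 0.134 196 0.0457 [53. 56. 55.]
wrist 0.14 433 0.056 [69. 71. 73.]
wrist 0.146 198 0.0566 [199.  216.  219.5]
wrist 0.152 206 0.0547 [165.  101.5  72.5]
wrist 0.158 218 0.0544 [165. 100.  55.]
wrist 0.164 213 0.0543 [164. 100.  59.]
wrist 0.17 29 0.0539 [168. 127. 110.]
```

```bash
python3 - <<'E'
from h import *
s=.025
ims=[]
for n in('w1','w5','w6','wrist7'):
    d=dict(np.load(f'pics/{n}.npz'));T=d['cam_to_world']
    # rectified map of plane z=.045 in clamp frame: 0.25 mm/px, cx -40..40, cy 80..215
    cy=np.arange(.08,.215,.00025);cx=np.arange(-.04,.04,.00025)
    CX,CY=np.meshgrid(cx,cy);W=np.stack([.5348+CX+s*CY,.113+CY-s*CX,np.full_like(CX,.045)],-1)
    c=(W-T[:3,3])@T[:3,:3];q=c@d['K'].T;mp=(q[...,:2]/q[...,2:]).astype(np.float32)
    im=cv2.remap(d['image'],mp[...,0],mp[...,1],cv2.INTER_LINEAR);ims.append(im)
    g=cv2.cvtColor(im,cv2.COLOR_BGR2GRAY)
    for lo in(-20,-12,8,16):
        k=(cx>lo/1000)&(cx<(lo+4)/1000);p=cv2.GaussianBlur(g[:,k].mean(1).reshape(-1,1),(1,5),0)[:,0];gr=np.gradient(p)
        idx=[i for i in range(2,len(gr)-2) if abs(gr[i])>2.5 and abs(gr[i])==abs(gr[i-2:i+3]).max()]
        print(n,lo,[(round(1000*cy[i],1),int(round(gr[i]))) for i in idx])
cv2.imwrite('pics/r.png',np.flipud(np.hstack(ims))[:,:])
print(np.hstack(ims).shape)
cv2.imwrite('pics/r.png',cv2.resize(np.hstack(ims),(800,338*1)))
E
```

```text
w1 -20 [(np.float64(81.5), -3), (np.float64(83.5), 7), (np.float64(85.8), -4), (np.float64(90.0), -8), (np.float64(100.3), 6), (np.float64(121.3), 11), (np.float64(160.5), -51)]
w1 -12 [(np.float64(81.8), -3), (np.float64(100.3), 5), (np.float64(103.5), -3), (np.float64(116.5), 15), (np.float64(122.0), -6), (np.float64(124.0), 6), (np.float64(158.0), -5), (np.float64(160.5), -43)]
w1 8 [(np.float64(100.3), 3), (np.float64(115.5), 18), (np.float64(120.3), -8), (np.float64(122.0), 7), (np.float64(125.5), -9), (np.float64(129.3), -6), (np.float64(134.5), 5), (np.float64(138.8), -4), (np.float64(144.5), 10), (np.float64(160.5), -53)]
w1 16 [(np.float64(80.5), 3), (np.float64(84.2), -3), (np.float64(86.3), 6), (np.float64(89.0), -10), (np.float64(100.3), 3), (np.float64(118.5), 12), (np.float64(124.5), -4), (np.float64(128.0), 3), (np.float64(153.0), -4), (np.float64(157.8), 3), (np.float64(160.5), -51)]
w5 -20 [(np.float64(82.2), 3), (np.float64(88.5), -3), (np.float64(109.3), -3), (np.float64(124.0), 9), (np.float64(125.3), 8), (np.float64(164.8), -8), (np.float64(165.0), -8), (np.float
[... 2839 characters left out ...]
at64(120.0), -10), (np.float64(122.8), -3), (np.float64(125.5), -6), (np.float64(148.5), 17), (np.float64(153.5), -10), (np.float64(155.3), 12), (np.float64(175.8), -51)]
wrist7 8 [(np.float64(89.8), -9), (np.float64(94.0), -3), (np.float64(97.3), -9), (np.float64(102.8), 9), (np.float64(120.3), -15), (np.float64(146.3), 3), (np.float64(149.5), 11), (np.float64(155.0), -5), (np.float64(155.8), -5), (np.float64(157.5), 7), (np.float64(161.8), -5), (np.float64(162.0), -5), (np.float64(166.3), 5), (np.float64(178.5), -52)]
wrist7 16 [(np.float64(86.5), -19), (np.float64(102.5), 9), (np.float64(120.3), -15), (np.float64(155.8), 9), (np.float64(157.8), 5), (np.float64(179.5), -52)]
(540, 1280, 3)
```

View pics/r.png

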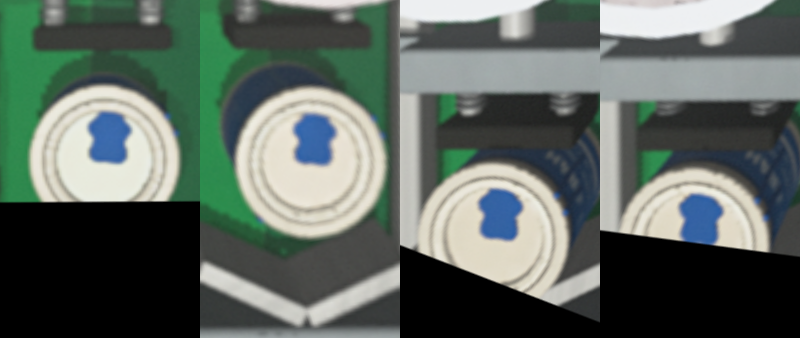

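The strip shows the pad against the tin in the two right panels. From w6 to wrist7 the carriage moved 3.1 mm and the pad only 0.7 mm, so the springs are compressing. That is about 2.4–3.5 mm, or 0.3–0.43 rad past contact, so I'll add 0.3 rad.

```bash
python3 -m jog '[{"offset":[-0.24,0.11,0],"yaw":0.02},{"offset":[-0.48,0.22,0],"yaw":0.04},{"offset":[-0.73,0.3,0],"yaw":0.06},{"offset":[-0.99,0.38,0],"yaw":0.08},{"offset":[-1.24,0.44,0],"yaw":0.1},{"offset":[-1.5,0.5,0],"yaw":0.12},{"offset":[-1.5,0.5,0],"yaw":0.12}]'; python3 pol.py
cat > gap.py <<'E'
from look import *
import sys
s=.025;n=sys.argv[1]
d=ctrl.get_image('wrist');np.savez(f'pics/{n}.npz',**d);T=d['cam_to_world']
cy=np.arange(.08,.215,.00025);cx=np.arange(-.04,.04,.00025)
CX,CY=np.meshgrid(cx,cy);W=np.stack([.5348+CX+s*CY,.113+CY-s*CX,np.full_like(CX,.045)],-1)
c=(W-T[:3,3])@T[:3,:3];q=c@d['K'].T;mp=(q[...,:2]/q[...,2:]).astype(np.float32)
im=cv2.remap(d['image'],mp[...,0],mp[...,1],cv2.INTER_LINEAR);g=cv2.cvtColor(im,cv2.COLOR_BGR2GRAY)
cv2.imwrite(f'pics/{n}r.png',im)
for lo in(-20,-12,8,16):
    k=(cx>lo/1000)&(cx<(lo+4)/1000);p=cv2.GaussianBlur(g[:,k].mean(1).reshape(-1,1),(1,5),0)[:,0];gr=np.gradient(p)
    print(lo,[(round(float(1000*cy[i]),1),int(round(gr[i]))) for i in range(2,len(gr)-2) if abs(gr[i])>2.5 and abs(gr[i])==abs(gr[i-2:i+3]).max()])
E
python3 gap.py w8
```

```text
t: 20.95
tool_pos: [0.5615, 0.0668, 0.1579]
tool_rot: [[0.975, 0.224, 0.002], [0.224, -0.975, 0.003], [0.003, -0.003, -1.0]]
ft_force: [4.5, 9.0, -6.9]
width: 0.0233
t 20.95 r 0.0534 angle 5.734 f rad -5.5 f tan -8.4 z 0.15790751958772584 rel -72.9 q6 165.2250877125511 w 0.023285923020309195
-20 [(80.5, -4), (86.5, 4), (98.3, -24), (105.3, 8), (122.8, -9), (140.3, 6), (146.0, -4), (152.5, 11), (158.0, -6), (160.5, 6), (170.3, -52)]
-12 [(80.5, -4), (86.0, 6), (98.3, -25), (105.0, 8), (122.8, -10), (146.5, 3), (149.5, 16), (154.3, -11), (156.3, 13), (170.3, -54)]
8 [(81.0, 7), (94.3, -11), (98.3, -9), (105.0, 8), (122.5, -16), (146.8, 3), (151.0, 11), (155.8, -5), (158.5, 6), (162.5, -7), (167.0, 4), (170.5, -53)]
16 [(90.8, -20), (105.0, 9), (122.5, -14), (156.0, 9), (170.8, -56)]
```

```bash
python3 -m jog '[{"offset":[0,0,0],"yaw":0},{"offset":[0,0,0],"yaw":0},{"offset":[0,0,0],"yaw":0},{"offset":[0,0,-1.5],"yaw":0},{"offset":[0,0,-4],"yaw":0},{"offset":[0,0,-8],"yaw":0},{"offset":[0,0,-9.5],"yaw":0},{"offset":[0,0,-9.5],"yaw":0}]' 4.8 30
python3 pol.py
python3 - <<'E'
from look import *
s=ctrl.observe();e=np.array([.46,.12,s['tool_pos'][2]])-s['tool_pos'];print(np.round(s['tool_rot'].T@e*100,1))
E
```

```text
t: 21.8
tool_pos: [0.5615, 0.0651, 0.2556]
tool_rot: [[0.975, 0.224, 0.005], [0.224, -0.975, -0.0], [0.005, 0.001, -1.0]]
ft_force: [-0.5, -0.7, -0.9]
width: 0.0478
t 21.8 r 0.0548 angle 5.75 f rad 0.4 f tan 0.7 z 0.2556049540220317 rel -73.8 q6 165.18931013900612 w 0.047842384756206516
[-8.7 -7.6 -0.1]
```

```bash
python3 -m jog '[{"offset":[-3,-2.5,0],"yaw":0},{"offset":[-6,-5,0],"yaw":0},{"offset":[-8.7,-7.6,0],"yaw":0},{"offset":[-8.7,-7.6,0],"yaw":0},{"offset":[-8.7,-7.6,0],"yaw":0}]'
python3 gap.py w9
python3 - <<'E'
from look import *
st()
out=[]
for n in('scene','top'):
    d=ctrl.get_image(n);np.savez(f'pics/{n}9.npz',**d);w=cloud(d)
    out.append(cv2.resize(d['image'][110:230,150:310] if n=='scene' else d['image'][110:230,110:270],(400,300)))
    for a,b in((.15,.17),(.17,.185),(.185,.2),(.2,.208)):
        q=w[(np.hypot(w[...,0]-.56,w[...,1]-.065)<.03)&(w[...,2]>a)&(w[...,2]<b)]
        if len(q)>5:print(n,a,len(q),np.round(np.median(q,0),4))
w9=dict(np.load('pics/w9.npz'))
cv2.imwrite('pics/f.png',np.vstack([np.hstack(out),np.hstack([cv2.resize(w9['image'],(400,300)),np.zeros((300,400,3),np.uint8)])]))
E
```

```text
t: 22.3
tool_pos: [0.4581, 0.1202, 0.2526]
tool_rot: [[0.974, 0.225, 0.0], [0.225, -0.974, -0.0], [0.0, 0.0, -1.0]]
ft_force: [0.2, 0.0, 0.4]
width: 0.0481
-20 [(83.2, -16), (88.8, -3), (104.8, 9), (121.8, -6), (128.0, -7), (152.0, 12), (195.5, -6), (197.8, 6), (203.0, -13), (211.3, 6), (214.3, 5)]
-12 [(85.0, -15), (89.0, -3), (104.8, 9), (122.3, -12), (147.0, 15), (152.0, -6), (154.5, 5), (187.3, -4), (188.3, -4), (190.5, 5), (191.3, 4), (193.5, -3), (194.5, -3), (196.8, 4), (207.0, -12), (211.3, 7)]
8 [(85.2, -17), (104.8, 9), (122.0, -13), (146.0, 16), (150.3, -8), (152.3, 8), (156.3, -7), (158.8, -5), (164.8, 3), (174.8, 9), (190.3, -9), (192.8, 7), (196.3, -6), (198.3, 7), (208.5, -13), (211.5, 7)]
16 [(83.5, -15), (104.5, 9), (121.8, -8), (125.5, 3), (127.8, -7), (148.3, 11), (149.3, 11), (154.3, -4), (158.8, 3), (183.3, -3), (188.3, 3), (191.3, -3), (194.0, 4), (204.5, -14), (211.5, 6)]
t 22.35 pos [0.4588 0.1198 0.2525] f [ 1.  -1.   0.9] w 0.0483 q [  4.5   7.   -5.6  77.3  -0.  171.5] x [0.975 0.224 0.   ] y [ 0.224 -0.975  0.   ]
scene 0.15 72 [0.5544 0.0582 0.1598]
scene 0.17 60 [0.5546 0.0597 0.1778]
scene 0.185 61 [0.5557 0.0597 0.1923]
scene 0.2 32 [0.5587 0.0638 0.2024]
top 0.15 13 [0.5522 0.0625 0.1594]
top 0.17 11 [0.5517 0.0635 0.1744]
top 0.185 30 [0.5559 0.0665 0.1949]
top 0.2 49 [0.562  0.0688 0.2025]
```

View pics/f.png

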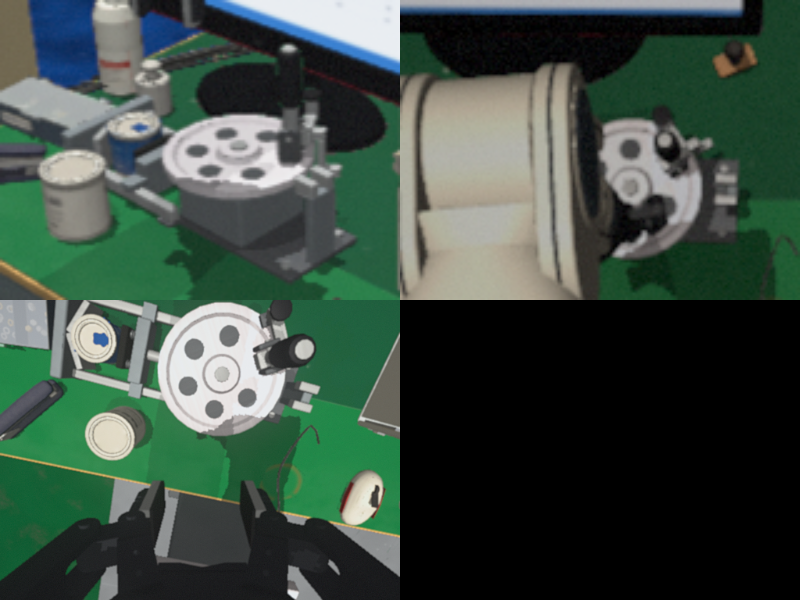

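The final picture shows the handle upright at (288,80), the blue tin standing between pad and V jaw, the white tin unmoved, and the gripper clear of everything. The carriage edge is still at about 122 mm, so the wheel has not sprung back.

```bash
python3 -c "
from station import ctrl
print(ctrl.finish_job())"
```

```text
the job is handed in; nothing more can be done
None
```

I finished the job and handed it in at 22.4 s of the 72 s allowed, with the gripper open and clear of everything; no verdict was reported.

**What I did:**
- I swung the crank handle up to its stop and let go.
- I pressed the lock button until it met its end stop, 0.137 m above the table at 23 N; the camera afterwards also put its top at 0.137 m.
- I gripped the handle again and cranked the wheel clockwise to about 5.73 rad, then released.

**Last checks:**
- **Clamping:** the pad stopped moving while its carriage kept going. That puts the springs 4.7 to 5.8 mm compressed, or 0.6 to 0.73 rad past contact, against the firm range of 0.4 to 1 rad. After I let go, the carriage edge was within about 1 mm of where it had been.
- **Handle and tins:** in the last picture the handle is upright and the clamped (blue) tin is standing. The white tin looks undisturbed. The red tin was out of that view; the arm never went near it.

**Doubts:**
- **Force signal:** the force at the handle rose only from about 7 to 8.4 N after contact. That is less than the 4 to 5 N the springs should have added, so I judged firmness from the pad and carriage positions instead.
- **Slip at the stop:** the pads slid about 9 mm on the grip once the handle reached its stop. It then stood a few hundredths of a radian short of upright, within the lock's play.
- **Sideways pull:** my estimate of the hub position was slightly off, so the handle was pulled sideways by up to 8.7 N while cranking. That stayed under the lock's 10 N limit.

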